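# Refit the lid of a motorbike air-filter box

## Task

Refit the lid of the motorbike air-filter box on the counter. First turn the steel wing fastener on the box until it stands straight across the box, parallel to the box's short end, so that it lines up with the lid's slot; then take the lid by its handle, bring its slot down over the wing and push the lid down against its springy seal until it is fully home, flat on the box's rim and square with the box. Finish while holding the lid pressed down there, without letting it rise, and leave the oil bottle, the carton and the grease jar where they are.

Things in the scene. Friction and masses are not known exactly. Their poses are not given: they have to be found in the camera images.
- box_seat (a point): Centre point on the rim plane (62 mm above the counter) of the fixed open-topped black filter box: 185 mm long (x -90 to +95 mm), 140 mm wide (y +-70), short 46 mm spout on its -x end. Axes: box x along its length to the end with the wing, y across, z up. Lid home: its underside on this plane, its x, y axes along the box's.
- seal (a joint): Travel in m of the black rubber seal frame round the box's opening (box x -78 to +44, y +-58 mm): 0 = up, 8 mm above the rim; -0.008 = level with the rim. It springs down at 1.4 N per mm, about 12 N in all, of which the lid's weight gives 2 to 3 N; the lid rises again if not pushed.
- wing_grip (a point): Centre of the upright steel wing bar of the fastener: 34 mm long (its own y), 10 mm thick (its own x), 24 mm high, centred 28 mm above the rim on a 12 mm round stem, at x +70 mm, y 0 of box_seat. Its axes turn with the wing and equal the box's at joint 0.
- wing (a joint): Turn of the wing in rad, counter-clockwise from above positive: 0 = bar straight across the box (along box y, as the lid's slot runs). Starts at 0.7 to 1.5; stops at -0.5 and 1.7; light friction (0.04 N m), stays where left. The slot passes the bar only within about 0.3 of 0.
- lid_grip (a point): Centre of the handle bar (74 mm along lid x, 14 mm wide, 18 mm high; 25 mm gap below it) of the loose grey lid, 40 mm above its underside; 0.2 to 0.3 kg, lies flat, handle up. Plate 6 mm thick, x -90 to +95, y +-70 mm of the handle. Axes are the lid's, x towards its slotted end. Lid home: 40 mm right above box_seat.
- lid_slot (a point): Centre, at the lid's underside, of the slot through the lid: 20 mm along lid x by 44 mm along lid y, at x = +70 mm of the handle. The wing goes up through it.
- oil: Bystander: small blue oil bottle 52 mm diameter, 120 mm high; origin under its base.
- carton: Bystander: cardboard carton 60 x 90 x 50 mm high; origin under its base.
- grease: Bystander: grease jar 60 mm diameter, 60 mm high; origin under its base.
Things that resemble listed ones, but are neither listed nor needed, are in the scene too. Of the things that look like the part that bears lid_grip, the smaller one is meant.

How it is judged:
By the outcome, as a careful person would: the job done as asked, in the order asked, and still so for the second after the job is handed in, while the arm keeps its last pose, push and grip.
It also fails if it takes over 53 s, if anything falls off the work surface, if the arm or the gripper's body presses on something with over 40 N, if the wrist force passes 120 N, or if a joint passes its speed limit or range.

## Robot

A 7-joint arm with a two-finger parallel gripper is mounted at the origin on the work surface. World frame = base frame: x ahead of the robot, y to its left, z up, the work surface at z = 0. Lengths are in m, angles in rad, forces in N, time in s.
With the tool pointing down it reaches from about 0.35 to 0.9 m from the base axis. Payload 8.1 kg.
Tool frame: the origin (TCP) lies at the very end of the fingers, on their centre line; the grasp point (between the pads) lies 19 mm behind it; z points along the fingers, x is the direction in which the jaws open and shut, and the axes are right-handed (so a half turn about z gives the same grasp; the last joint's range is limited). The gripper opens to 85 mm and grips with 20 to 120 N. Pads are 22 mm wide; open, the fingers measure 114 mm over their backs; the gripper's body (76 mm by 85 mm) begins 54 mm behind the grasp point. The pads swing forward as they close: fully open they stand 13 mm farther back than shut.
Start: joints at [-1.358, 0.434, 0.025, 1.573, -0.012, 1.134, -0.075], TCP at [0.194, 0.594, 0.205] pointing down, gripper open.
Joint ranges: [-2.62, 2.62], [-0.44, 2.09], [-1.27, 1.32], [0.08, 2.57], [-1.32, 4.46], [0.12, 2], [-2.74, 2.74]. Speed limits (rad/s): [2.22, 2.22, 3.01, 3.01, 3.14, 3.14, 3.14].

## Interface

Orientations are given as a 3x3 rotation matrix whose columns are the frame's x, y, z axes.
In Python, from station import get_state, snapshot, hand_in gives the robot as it stands.
- The arm moves only by the tool play_rows, never from a script. Its argument "rows" is a list that holds one entry, the list of rows, each a list of 5 numbers: the closure, from -1 (fully open) to 1 (shut), then the shift along the world's x, y, z in mm, then the turn about the world's z in units of 6 degrees (1.0 is 6 degrees). In form: [[[fingers, dx, dy, dz, spin], ...]]. A call has 1 to 12 rows; each row shifts and turns the commanded pose from where the row before left it; what a row does not reach is not made up. A row lasts 1/8 s, in which the tool goes at most 62.5 mm and 10.7 degrees, less where a joint would pass 70% of its speed; a pose out of reach is approached as far as the arm can. A call is refused whole if a number of a shift passes 62.5 or a number of a turn 1, either way. A call with a gripper value outside its range is refused whole. The fingers move at their own pace and stop on an object; "newtons" is the grip in N (left out, the last holds). Time passes only in rows, so rows that do not move let the fingers close. It gives the time, the measured TCP pose, the force and the opening at its end, in the units of the state.
- get_state(): the state, without advancing time (a new reading comes with each control period).
- snapshot(name): name is "side" or "top" or "wrist"; returns a dict with "img" (384x512x3 uint8, red, green, blue), "mtx" (3x3 intrinsics, pixels), "camera_from_world" (4x4, takes a point from world to camera coordinates). Camera axes: x right, y up, looking along -z (the intrinsics and any distortion apply to the point x, -y, -z); pixel columns grow to the right and rows downward; lengths in m; the calibration is good to about 2 mm. A picture is of the moment at which its call begins. There is no depth.
- hand_in(): hands the job in, once; it reports no verdict.
The state is a dict: "time_s": time; "joints": joint angles; "joint_vel": joint speeds; "joint_efforts": joint torques, N m; "tcp_pos": TCP position; "eef_rot": TCP orientation; "contact_force": force on the tool from outside, world axes, zero at the start; "ft_torque": the same for the moment, N m; "finger_gap": finger opening in m.
Only numpy, scipy, OpenCV 4.12 (cv2) and the standard library are available. Lean on these libraries where they do the work, as an engineer would, in place of code of your own. Each camera call takes 0.05 s, during which the arm holds its last target. There are 200 camera calls.

## Working session

There is one attempt and no reset: what is moved stays moved. The work goes in short steps, Python scripts to look and compute and a tool call to move; the robot and the scene stay as the last step left them, time stands still between calls to the robot, and variables do not carry over. Pictures are saved under pics/ and viewed, about 8 in all and at most 12, crops included, and the job is handed in when it is done.

Besides the shell and the picture viewer there is one more tool, called as name([rows], argument=value, ...), one row to a line, values as JSON. play_rows: Moves the arm, as the interface text tells. Its arguments: {"type":"object","properties":{"rows":{"type":"array"},"newtons":{"type":"number"}},"required":["rows"]}

```bash
mkdir -p pics; cat > h.py <<'E'
import numpy as np, cv2
from station import get_state, snapshot
import pickle
def snap(name, tag):
    s=snapshot(name); pickle.dump(s,open(f'pics/{tag}.pkl','wb'))
    return s
def load(tag): return pickle.load(open(f'pics/{tag}.pkl','rb'))
def save(img,fn,box=None,scale=1):
    if box: x0,y0,x1,y1=box; img=img[y0:y1,x0:x1]
    cv2.imwrite(f'pics/{fn}.png',cv2.resize(img,None,fx=scale,fy=scale,interpolation=cv2.INTER_CUBIC)[...,::-1])
def ray(s,uv):
    K=np.array(s['mtx']);T=np.array(s['camera_from_world'])
    d=np.linalg.inv(K)@[uv[0],uv[1],1]; d=np.array([d[0],-d[1],-d[2]])
    R=T[:3,:3]; return -R.T@T[:3,3], R.T@d
def onz(s,uv,z):
    o,d=ray(s,uv); return o+d*(z-o[2])/d[2]
def tri(obs):
    A=np.zeros((3,3));b=np.zeros(3)
    for s,uv in obs:
        o,d=ray(s,uv); d/=np.linalg.norm(d);P=np.eye(3)-np.outer(d,d);A+=P;b+=P@o
    p=np.linalg.solve(A,b); return p,[np.linalg.norm((np.eye(3)-np.outer(*(2*[ray(s,uv)[1]/np.linalg.norm(ray(s,uv)[1])])))@(p-ray(s,uv)[0])) for s,uv in obs]
def proj(s,p):
    T=np.array(s['camera_from_world']);c=T[:3,:3]@p+T[:3,3]
    q=np.array(s['mtx'])@[c[0],-c[1],-c[2]]; return q[:2]/q[2]
E
python3 - <<'E'
from h import *
a=snap('top','top0');b=snap('side','side0');c=snap('wrist','wrist0')
save(a['img'],'top0',None,1.5);save(b['img'],'side0',None,1.5)
save(c['img'],'wrist0')
for s in(a,b,c): print(s.keys(),ray(s,(256,192)))
s=get_state();print({k:np.round(v,3).tolist() for k,v in s.items()})
E
```

```text
dict_keys(['img', 'mtx', 'camera_from_world']) (array([0.33198586, 0.00183721, 1.10899953]), array([ 0.14817254, -0.02584169, -0.98878754]))
dict_keys(['img', 'mtx', 'camera_from_world']) (array([ 0.00576203, -0.99339083,  0.9716461 ]), array([ 0.32953794,  0.70266208, -0.63066163]))
dict_keys(['img', 'mtx', 'camera_from_world']) (array([0.12361149, 0.61762871, 0.37286496]), array([ 0.25991641, -0.11229949, -0.95939016]))
{'time_s': 0.15, 'joints': [-1.358, 0.435, 0.025, 1.574, -0.012, 1.134, -0.075], 'joint_vel': [-0.001, -0.004, -0.001, -0.002, 0.0, -0.001, -0.002], 'joint_efforts': [0.001, -67.089, 1.026, -31.645, 0.016, 0.009, -0.0], 'tcp_pos': [0.194, 0.594, 0.205], 'eef_rot': [[0.311, 0.951, -0.0], [0.951, -0.311, -0.001], [-0.001, 0.0, -1.0]], 'contact_force': [-0.448, 0.478, 0.002], 'ft_torque': [-0.063, 0.034, 0.018], 'finger_gap': 0.085}
```

View pics/top0.png

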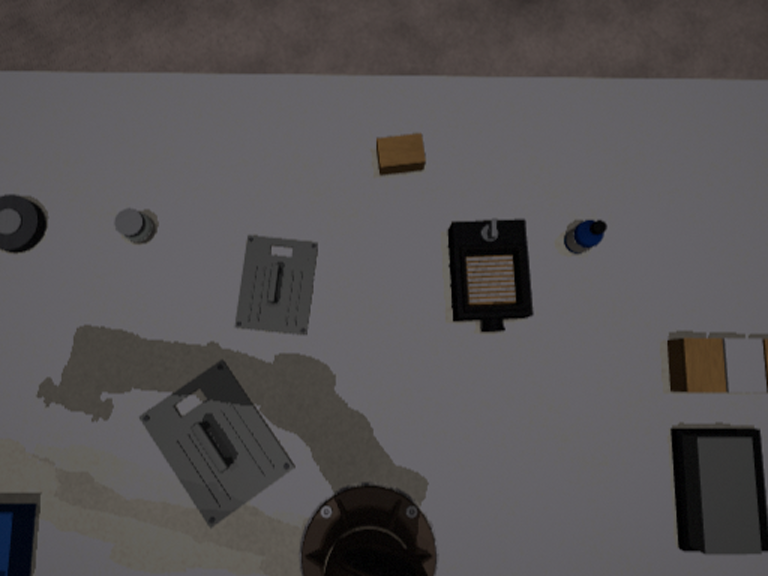

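View pics/side0.png

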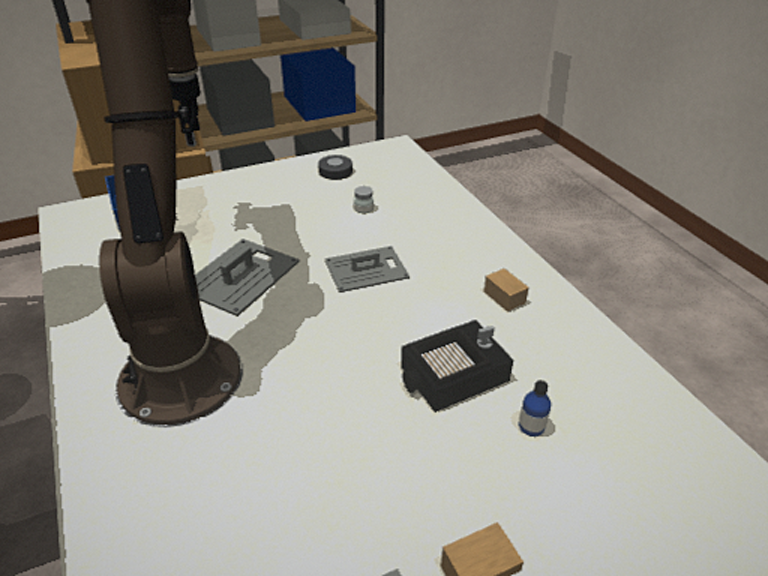

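The top view (1.5x) shows two grey lids. The larger is at (217,445) and the smaller, the one meant, at (277,285). The only box with a wing is the black one at (490,270), wing at (490,231); the dark tray at (720,490) is a distractor. In the side view they are at lid (367,266) and wing (485,337). Next, close crops.

```bash
python3 - <<'E'
from h import *
a=load('top0')['img'];b=load('side0')['img']
A=cv2.resize(a[138:230,150:220],None,fx=5,fy=5,interpolation=3)
B=cv2.resize(a[138:228,290:366],None,fx=5,fy=5,interpolation=3)
A=A[:450];cv2.imwrite('pics/c1.png',np.hstack([A,B])[...,::-1])
C=cv2.resize(b[155:205,205:285],None,fx=5,fy=5,interpolation=3)
D=cv2.resize(b[205:285,260:350],None,fx=5,fy=5,interpolation=3)
C=np.vstack([C,np.zeros((150,400,3),np.uint8)])[:400]
cv2.imwrite('pics/c2.png',np.hstack([C[:,:350],D])[...,::-1])
E
```

```text
(no output)
```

View pics/c1.png

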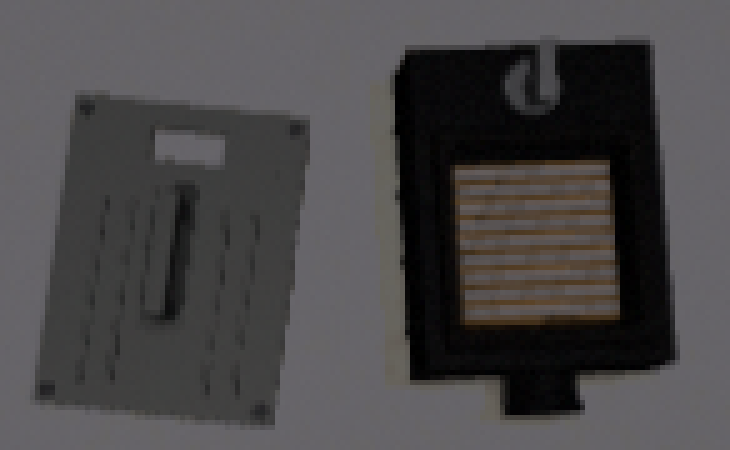

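View pics/c2.png

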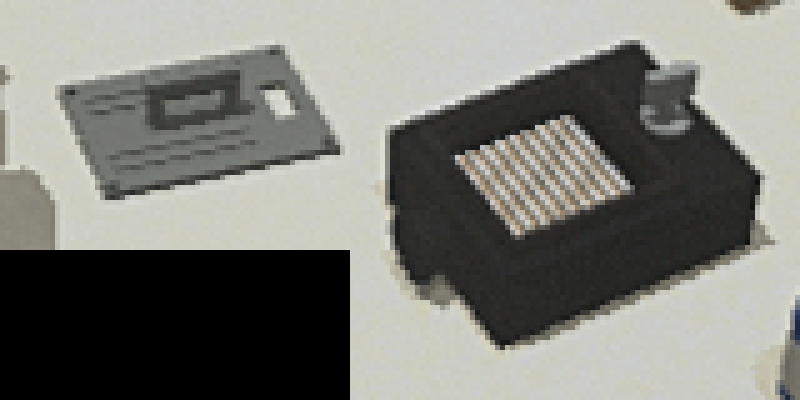

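Crops: the lid's slot end is up at (190,147). The wing is near box-lengthwise, at (545,70) in the top crop. I'll fit the lid and box poses to the corners in both views.

```bash
python3 - <<'E'
from h import *
from scipy.optimize import least_squares
t=load('top0');s=load('side0')
cv=lambda p,o:((p[0]+.5)/5-.5+o[0],(p[1]+.5)/5-.5+o[1])
L=[(95,70),(95,-70),(-90,-70),(-90,70)]
lidT=[cv(p,(150,138)) for p in[(77,95),(309,117),(274,426),(36,400)]]
lidS=[cv(p,(205,155)) for p in[(280,47),(340,153),(108,198),(60,88)]]
boxT=[cv((p[0]-350,p[1]),(290,138)) for p in[(407,50),(651,42),(676,362),(412,378)]]
boxS=[cv((p[0]-350,p[1]),(260,205)) for p in[(638,42),(762,178),(503,348),(390,130)]]
for n,T,S in(('lid',lidT,lidS),('box',boxT,boxS)):
    for i in range(4): print(n,L[i],np.round(tri([(t,T[i]),(s,S[i])]),4) if not(n=='box' and i==2) else '')
    def f(q,zz=None):
        c,sn=np.cos(q[2]),np.sin(q[2]);r=[]
        for i,(x,y) in enumerate(L):
            P=np.array([q[0]+(c*x-sn*y)/1e3,q[1]+(sn*x+c*y)/1e3,q[3]])
            r.append(proj(t,P)-T[i])
            if n=='box' and i==2: P[2]=0
            r.append(proj(s,P)-S[i])
        return np.ravel(r)
    r=least_squares(f,[.45,.15 if n=='lid' else -.15,0,.03],loss='soft_l1');print(n,r.x,np.round(r.fun,1))
# wing, lid handle top
print('wing', [onz(t,cv((p[0]-350,p[1]),(290,138)),.102) for p in[(547,42),(547,102)]], 'tri far end', )
for p in [(675,70),(645,70),(697,66)]: print(onz(s,cv((p[0]-350,p[1]),(260,205)),.102))
for p in [(190,190),(155,315)]: print('handle?',onz(t,cv(p,(150,138)),.049))
E
```

```text
Traceback (most recent call last):
ValueError: setting an array element with a sequence. The requested array has an inhomogeneous shape after 1 dimensions. The detected shape was (2,) + inhomogeneous part.
```

```bash
python3 - <<'E'
from h import *
from scipy.optimize import least_squares
t=load('top0');s=load('side0')
cv=lambda p,o:((p[0]+.5)/5-.5+o[0],(p[1]+.5)/5-.5+o[1])
L=[(95,70),(95,-70),(-90,-70),(-90,70)]
lidT=[cv(p,(150,138)) for p in[(77,95),(309,117),(274,426),(36,400)]]
lidS=[cv(p,(205,155)) for p in[(280,47),(340,153),(108,198),(60,88)]]
boxT=[cv((p[0]-350,p[1]),(290,138)) for p in[(407,50),(651,42),(676,362),(412,378)]]
boxS=[cv((p[0]-350,p[1]),(260,205)) for p in[(638,42),(762,178),(503,348),(390,130)]]
for n,T,S in(('lid',lidT,lidS),('box',boxT,boxS)):
    for i in range(4): print(n,L[i],np.round(np.hstack(tri([(t,T[i]),(s,S[i])])),4) if not(n=='box' and i==2) else '')
    def f(q,zz=None):
        c,sn=np.cos(q[2]),np.sin(q[2]);r=[]
        for i,(x,y) in enumerate(L):
            P=np.array([q[0]+(c*x-sn*y)/1e3,q[1]+(sn*x+c*y)/1e3,q[3]])
            r.append(proj(t,P)-T[i])
            if n=='box' and i==2: P[2]=0
            r.append(proj(s,P)-S[i])
        return np.ravel(r)
    r=least_squares(f,[.45,.15 if n=='lid' else -.15,0,.03],loss='soft_l1');print(n,np.round(r.x,4),np.round(r.fun,1))
print('wing', [onz(t,cv((p[0]-350,p[1]),(290,138)),.102) for p in[(547,42),(547,102)]], 'tri far end', )
for p in [(675,70),(645,70),(697,66)]: print(onz(s,cv((p[0]-350,p[1]),(260,205)),.102))
for p in [(190,190),(155,315)]: print('handle?',onz(t,cv(p,(150,138)),.049))
E
```

```text
lid (95, 70) [ 6.047e-01  2.453e-01 -6.000e-04  1.100e-03  1.100e-03]
lid (95, -70) [ 5.920e-01  1.073e-01 -6.100e-03  5.000e-04  5.000e-04]
lid (-90, -70) [ 0.4073  0.1233 -0.0005  0.0012  0.0012]
lid (-90, 70) [0.4217 0.2621 0.0022 0.0014 0.0014]
lid [ 0.5037  0.185  -0.0984 -0.0014] [ 0.2 -0.4 -0.2  0.2  0.2  0.   0.2 -0.8 -0.1 -0.3 -0.4  0.1 -0.1 -0.1
 -0.6  0.6]
box (95, 70) [ 0.6208 -0.155   0.0556  0.0016  0.0016]
box (95, -70) [ 6.253e-01 -2.948e-01  5.700e-02  6.000e-04  6.000e-04]
box (-90, -70) 
box (-90, 70) [ 0.4352 -0.1568  0.0509  0.0043  0.0043]
box [ 0.5279 -0.2289  0.0433  0.0562] [ 0.2 -0.2 -0.7  0.  -0.  -0.3 -0.1  0.2 -0.2 -0.2 -1.3 -0.5  2.9 -1.5
 -0.5  0.2]
wing [array([ 0.61178516, -0.22458479,  0.102     ]), array([ 0.57806477, -0.22378534,  0.102     ])] tri far end
[ 0.59868758 -0.2291622   0.102     ]
[ 0.58177962 -0.22153434  0.102     ]
[ 0.61306531 -0.23166099  0.102     ]
handle? [0.53675108 0.1687227  0.049     ]
handle? [0.46502097 0.18647231 0.049     ]
```

Lid handle is at about (0.502,0.182), yaw −0.10. The box is at about (0.528,−0.229), yaw about 0.03, and the wing at about (0.597,−0.226) with θ about 1.3–1.5. I'll move over the wing.

play_rows([
  [[-1,25,-51,0,0],[-1,25,-51,0,0],[-1,25,-51,0,0],[-1,25,-51,0,0],[-1,25,-51,0,0],[-1,25,-51,0,0],[-1,25,-51,0,0],[-1,25,-51,0,0]],
])

```text
time_s: 1.15
tcp_pos: [0.3946, 0.1844, 0.2055]
eef_rot: [[0.31, 0.951, 0.0], [0.951, -0.31, 0.0], [0.0, 0.0, -1.0]]
contact_force: [1.5, 0.3, -0.1]
finger_gap: 0.0856
```

play_rows([
  [[-1,25,-51,0,0],[-1,25,-51,0,0],[-1,25,-51,0,0],[-1,25,-51,0,0],[-1,25,-51,0,0],[-1,25,-51,0,0],[-1,25,-51,0,0],[-1,20,-51,0,0],[-1,0,0,0,0]],
])

```text
time_s: 2.28
tcp_pos: [0.5887, -0.2275, 0.2048]
eef_rot: [[0.317, 0.949, -0.001], [0.949, -0.317, -0.003], [-0.003, 0.0, -1.0]]
contact_force: [-0.3, 0.4, 0.3]
finger_gap: 0.0854
```

```bash
python3 - <<'E'
from h import *
a=snap('wrist','w1');save(a['img'],'w1',None,1.5)
s=get_state();print(s['time_s'],s['tcp_pos'],s['joints'],s['contact_force'],np.round(s['eef_rot'],3).tolist())
E
```

```text
2.325 [ 0.58866331 -0.22435999  0.20469411] [-0.04685817  0.4671289   0.48659674  1.58866267 -0.23186463  1.14466892
  1.74312854] [ 0.49861608  0.6631006  -0.44871082] [[0.314, 0.949, -0.001], [0.949, -0.314, -0.001], [-0.001, -0.001, -1.0]]
```

View pics/w1.png

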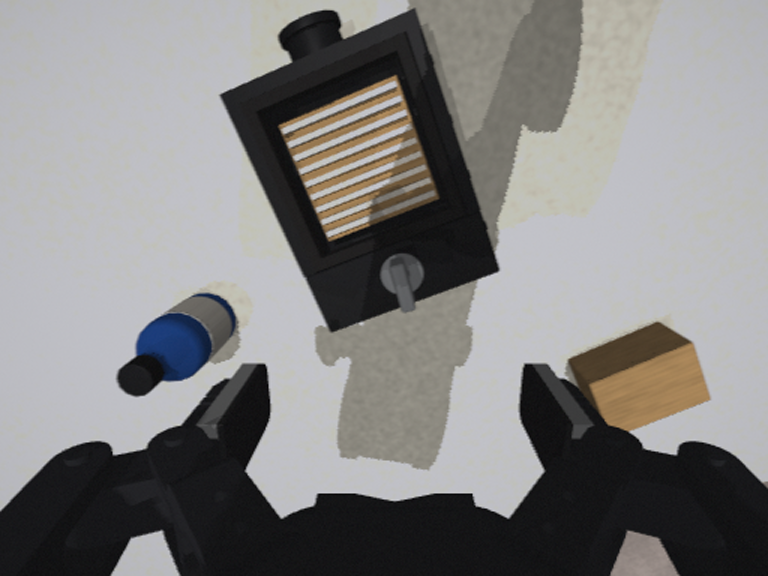

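The wrist view (1.5x) shows the box rim corners at (332,331), (498,271), (415,10) and (221,95). The wing is at (403,285), the oil bottle at (185,340) and the carton at (640,375). Next, an enlarged crop of the wing.

```bash
python3 - <<'E'
from h import *
from scipy.optimize import least_squares
w=load('w1')
im=cv2.convertScaleAbs(w['img'],alpha=1.6)
save(im,'w1c',(210,140,350,230),5.5)
px=[(332,331),(498,271),(415,10),(221,95)];px=[((x+.5)/1.5-.5,(y+.5)/1.5-.5) for x,y in px]
L=[(95,-70),(95,70),(-90,70),(-90,-70)]
def f(q):
    c,sn=np.cos(q[2]),np.sin(q[2])
    return np.ravel([proj(w,np.array([q[0]+(c*x-sn*y)/1e3,q[1]+(sn*x+c*y)/1e3,q[3]]))-p for (x,y),p in zip(L,px)])
r=least_squares(f,[.53,-.23,0,.06]);print(r.x,np.round(r.fun,1))
r=least_squares(lambda q:f([*q,.062]),[.53,-.23,0]);print(r.x,np.round(r.fun,1))
E
```

```text
[ 0.52606918 -0.22752682  0.0459764   0.05690853] [-1.1  0.3  0.7 -0.6 -0.2  0.1  0.5  0.1]
[ 0.52644468 -0.22726415  0.04594734] [-1.4  2.1  2.1  0.8  0.4 -1.4 -1.1 -0.3]
```

View pics/w1c.png

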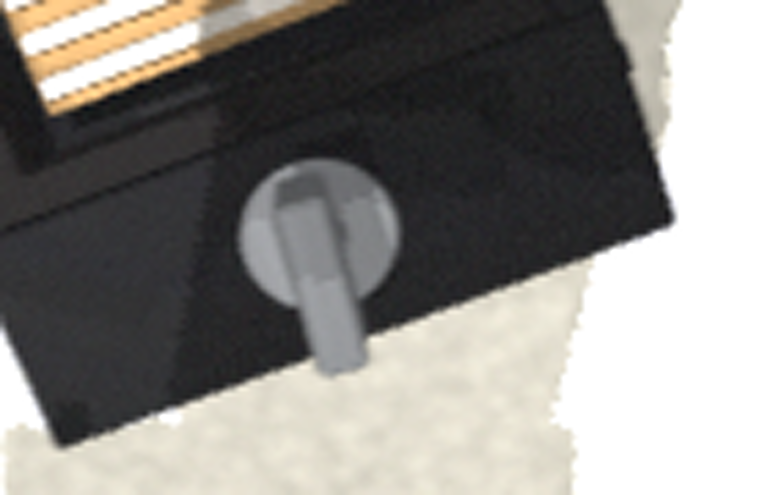

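The crop shows the bar's top face from (301,203) to (343,369), about 51 px wide.

```bash
python3 - <<'E'
from h import *
w=load('w1');t=load('top0');s=load('side0')
cv=lambda p:((p[0]+.5)/5.5-.5+210,(p[1]+.5)/5.5-.5+140)
for z in(.098,.102):
    a,b=[onz(w,cv(p),z) for p in((301,203),(343,369))];d=b-a
    print(z,a,b,(a+b)/2,np.linalg.norm(d),'bar dir',np.arctan2(d[1],d[0]))
# height check: bar's outer top end, wrist vs top view
u=((547-350+.5)/5-.5+290,(42+.5)/5-.5+138)
print(tri([(w,cv((343,369))),(t,u)]))
E
```

```text
0.098 [ 0.58018553 -0.22286405  0.098     ] [ 0.61267451 -0.22541606  0.098     ] [ 0.59643002 -0.22414006  0.098     ] 0.03258905531206938 bar dir -0.07838916671557584
0.102 [ 0.57928944 -0.2225709   0.102     ] [ 0.61130584 -0.2250858   0.102     ] [ 0.59529764 -0.22382835  0.102     ] 0.03211501975343114 bar dir -0.0783891667155751
(array([ 0.61284681, -0.2254774 ,  0.09780609]), [np.float64(0.0001088809896386633), np.float64(0.00010888098963863531)])
```

play_rows([
  [[-1,4,0,-25,0.8],[-1,3,0,-35,0.8],[-1,0,0,-35,0.7],[-1,0,0,-24,0],[-1,0,0,-10,0],[-1,0,0,0,0]],
])

```text
time_s: 3.08
tcp_pos: [0.596, -0.2209, 0.0763]
eef_rot: [[0.074, 0.997, -0.001], [0.997, -0.074, 0.001], [0.001, -0.001, -1.0]]
contact_force: [-0.3, -0.1, -0.7]
finger_gap: 0.0855
```

```bash
python3 - <<'E'
from h import *
a=snap('wrist','w2');save(a['img'],'w2',None,1.2)
s=get_state();print(s['time_s'],s['tcp_pos'],s['joints'],s['contact_force'],np.round(s['eef_rot'],3).tolist())
E
```

```text
3.125 [ 0.5965301  -0.22142591  0.07709657] [ 0.02427411  0.59415041  0.3738535   1.7063015  -0.26641526  0.89091728
  2.00472668] [-0.208774    0.56860724  0.89325393] [[0.074, 0.997, 0.001], [0.997, -0.074, 0.0], [0.0, 0.001, -1.0]]
```

View pics/w2.png

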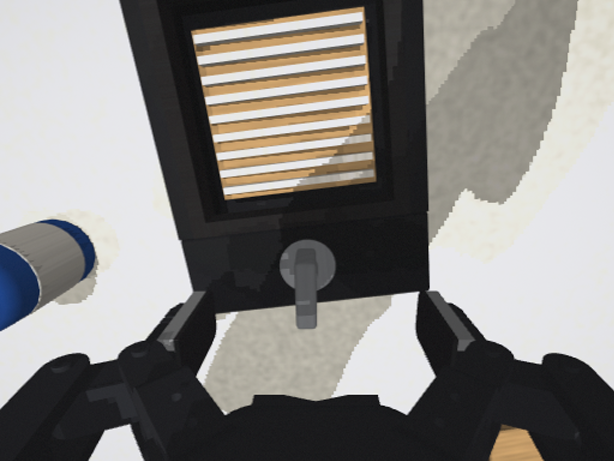

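The wrist view (1.2x) shows the wing at (307,290), lined up with the jaws and about 2–3 mm to −y of their centre. I'll correct that and close.

play_rows([
  [[-1,0,-2.5,-2,0],[1,0,0,0,0],[1,0,0,0,0],[1,0,0,0,0],[1,0,0,0,0],[1,0,0,0,0],[1,0,0,0,0]],
], newtons=30)

```text
time_s: 4.0
tcp_pos: [0.5961, -0.2255, 0.0746]
eef_rot: [[0.076, 0.997, 0.0], [0.997, -0.076, -0.001], [-0.001, 0.0, -1.0]]
contact_force: [-1.1, -4.5, 0.8]
finger_gap: 0.0081
```

play_rows([
  [[1,0,0,0,-1],[1,0,0,0,-1],[1,0,0,0,-1],[1,0,0,0,-1],[1,0,0,0,-1],[1,0,0,0,-1],[1,0,0,0,-1]],
])

```text
time_s: 4.88
tcp_pos: [0.5964, -0.2248, 0.0746]
eef_rot: [[0.725, 0.688, 0.001], [0.688, -0.725, -0.001], [0.0, 0.001, -1.0]]
contact_force: [0.5, -2.6, 1.1]
finger_gap: 0.0083
```

play_rows([
  [[1,0,0,0,-1],[1,0,0,0,-1],[1,0,0,0,-1],[1,0,0,0,-1],[1,0,0,0,-1],[1,0,0,0,-1],[1,0,0,0,-0.8],[1,0,0,0,0],[1,0,0,0,0]],
])

```text
time_s: 6.0
tcp_pos: [0.597, -0.2245, 0.0747]
eef_rot: [[0.999, 0.053, 0.001], [0.053, -0.999, -0.001], [0.001, 0.001, -1.0]]
contact_force: [3.3, -2.6, -0.7]
finger_gap: 0.0079
```

play_rows([
  [[0,0,0,0,0],[0,0,0,0,0],[0,0,0,0,0],[0,0,0,30,0],[-0.2,0,0,45,0],[-0.2,0,0,50,0],[-0.2,-4,30,0,1],[-0.2,-8,35,0,1],[-0.2,-8,35,0,1],[-0.2,-8,35,0,1]],
])

```text
time_s: 7.25
tcp_pos: [0.5675, -0.0882, 0.1993]
eef_rot: [[0.89, 0.456, -0.0], [0.456, -0.89, 0.0], [-0.0, -0.001, -1.0]]
contact_force: [0.5, -0.1, -0.1]
finger_gap: 0.0511
```

play_rows([
  [[-0.2,-7,30,0,1],[-0.2,-7,30,0,1],[-0.2,-7,30,0,1],[-0.2,-7,30,0,1],[-0.2,-7,30,0,1],[-0.2,-7,30,0,1],[-0.2,-7,30,0,1],[-0.2,-7,30,0,1],[-0.2,-7,18,0,1],[-0.2,-7,15,0,0.5],[-0.2,0,0,0,0]],
])

```text
time_s: 8.62
tcp_pos: [0.4975, 0.185, 0.1993]
eef_rot: [[0.104, 0.995, -0.0], [0.995, -0.104, 0.0], [0.0, -0.0, -1.0]]
contact_force: [0.7, -0.2, -0.8]
finger_gap: 0.051
```

```bash
python3 - <<'E'
from h import *
a=snap('wrist','w3');b=snap('top','top3')
A=cv2.convertScaleAbs(a['img'],alpha=1.2);B=cv2.resize(cv2.convertScaleAbs(b['img'],alpha=2)[138:188,290:350],(288,240),interpolation=3)
B=np.vstack([B,np.zeros((144,288,3),np.uint8)])
save(np.hstack([A,B]),'w3')
s=get_state();print(s['time_s'],s['tcp_pos'],s['joints'],s['contact_force'],np.round(s['eef_rot'],3).tolist(),s['finger_gap'])
E
```

```text
8.725 [0.49833766 0.1830323  0.19944777] [-0.84041383  0.3002236   0.50020911  1.84079137 -0.16457795  1.04144271
  1.18735279] [ 0.61369974 -0.75227799 -0.72935813] [[0.108, 0.994, 0.0], [0.994, -0.108, -0.0], [-0.0, 0.0, -1.0]] 0.050807317858286585
```

View pics/w3.png

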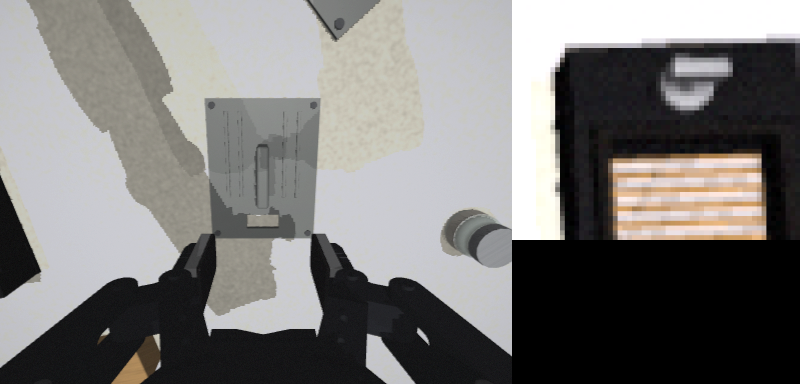

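The wrist view shows the lid with corners (205,98), (321,98), (316,238), (211,240) and the handle top from (262,146) to (262,206). The top inset shows the wing now straight across the box. I'll refine the lid pose.

```bash
python3 - <<'E'
from h import *
from scipy.optimize import least_squares
w=load('w3')
px=[(205,98),(321,98),(316.5,238),(211,240)]
L=[(-90,-70),(-90,70),(95,70),(95,-70)]
def f(q):
    c,sn=np.cos(q[2]),np.sin(q[2])
    return np.ravel([proj(w,np.array([q[0]+(c*x-sn*y)/1e3,q[1]+(sn*x+c*y)/1e3,q[3]]))-p for (x,y),p in zip(L,px)])
r=least_squares(f,[.5,.18,-.1,.006]);print(r.x,np.round(r.fun,1))
r=least_squares(lambda q:f([*q,.006]),[.5,.18,-.1]);print(r.x,np.round(r.fun,1))
for z in(.045,.049):print([onz(w,p,z) for p in((262,146),(262.5,206))])
t=load('top0');cv=lambda p,o:((p[0]+.5)/5-.5+o[0],(p[1]+.5)/5-.5+o[1])
s=load('side0')
print(tri([(s,cv((196,88),(205,155))),(w,(262.2,176))]))
E
```

```text
[ 0.50132905  0.18613119 -0.09696861  0.0097321 ] [-0.8  0.1  0.7 -0.7 -1.9  1.   2.  -0.4]
[ 0.50185325  0.18608246 -0.09696372] [-0.2  0.7  0.1 -0.1 -2.4  0.2  2.5 -1.2]
[array([0.46412595, 0.18836946, 0.045     ]), array([0.53523574, 0.18152533, 0.045     ])]
[array([0.46362712, 0.18843456, 0.049     ]), array([0.53385493, 0.18167531, 0.049     ])]
(array([0.50396697, 0.18417527, 0.02929495]), [np.float64(0.001752892645548249), np.float64(0.0017528926455482304)])
```

play_rows([
  [[-0.2,2,1,-50,0.1],[-0.2,0,0,-50,0],[-0.2,0,0,-45,0],[-0.2,0,0,-24,0],[-0.2,0,0,-10,0],[0.5,0,0,0,0],[1,0,0,0,0],[1,0,0,0,0],[1,0,0,0,0],[1,0,0,0,0],[1,0,0,0,0]],
], newtons=90)

```text
time_s: 10.1
tcp_pos: [0.5011, 0.1847, 0.0218]
eef_rot: [[0.096, 0.995, 0.002], [0.995, -0.096, 0.001], [0.001, 0.002, -1.0]]
contact_force: [-0.7, -0.8, 5.7]
finger_gap: 0.0078
```

play_rows([
  [[1,0,0,10,0],[1,0,0,25,0],[1,0,0,40,0],[1,0,0,50,0],[1,0,0,40,0],[1,0,0,0,0]],
])

```text
time_s: 10.85
tcp_pos: [0.502, 0.1853, 0.1891]
eef_rot: [[0.096, 0.995, 0.006], [0.995, -0.096, 0.004], [0.004, 0.005, -1.0]]
contact_force: [0.6, 0.1, -3.5]
finger_gap: 0.0076
```

```bash
python3 - <<'E'
from h import *
a=snap('wrist','w4');b=snap('side','side4')
B=cv2.resize(b['img'][80:240,150:310],(384,384),interpolation=3)
save(np.hstack([a['img'][:,60:460],B]),'w4')
s=get_state();print(s['time_s'],s['tcp_pos'],s['joints'],s['contact_force'],s['ft_torque'],np.round(s['eef_rot'],3).tolist(),s['finger_gap'])
E
```

```text
10.95 [0.49966514 0.18470979 0.18553207] [-0.84196173  0.31902389  0.5052176   1.85579077 -0.18073987  1.011597
  1.21338482] [ 0.11229231  0.29077711 -3.70768699] [-0.04771327  0.04878339  0.01649374] [[0.096, 0.995, 0.0], [0.995, -0.096, 0.001], [0.001, -0.0, -1.0]] 0.008200208695423745
```

View pics/w4.png

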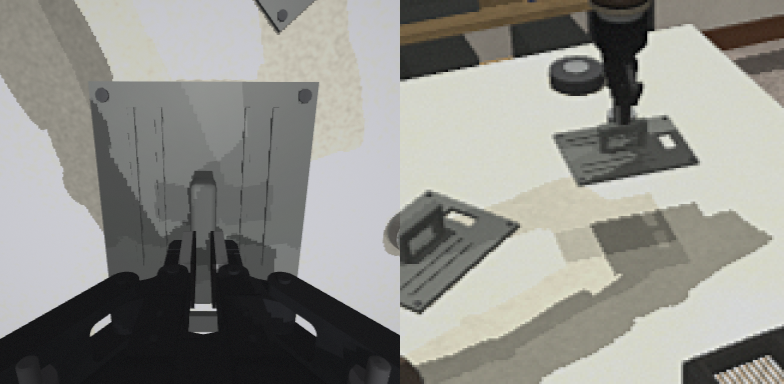

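The lid is held and level: its back corners are at wrist (151,82) and (380,82), and the side view shows it flat. Now the in-hand pose.

```bash
python3 - <<'E'
from h import *
w=load('w4');s=get_state();tp=np.array(s['tcp_pos']);print(tp)
for z in(tp[2]-.0205+.006,tp[2]-.0205+.010):
    a,b=[onz(w,p,z) for p in((151,82),(380,82))];d=b-a;yaw=np.arctan2(-d[0],d[1])
    c=(a+b)/2+.09*np.array([np.cos(yaw),np.sin(yaw),0]);print(z,np.linalg.norm(d),yaw,c-tp)
E
```

```text
[0.49966514 0.18470979 0.18553207]
0.17103207222322353 0.13957405400424464 -0.09528237452501956 [ 0.00314484  0.0031535  -0.0145    ]
0.17503207222322353 0.13656967801988043 -0.0952823745250197 [ 0.0034482   0.00307376 -0.0105    ]
```

play_rows([
  [[1,2,-20,0,0.1],[1,2,-40,0,0.2],[1,2,-45,0,0.2],[1,3,-45,0,0.2],[1,3,-45,0,0.2],[1,3,-45,0,0.2],[1,3,-45,0,0.2],[1,3,-45,0,0.06],[1,2,-43,0,0],[1,2,-25,0,0],[1,0,-15,0,0],[1,0,0,0,0]],
])

```text
time_s: 12.45
tcp_pos: [0.5243, -0.2288, 0.1845]
eef_rot: [[-0.045, 0.999, -0.002], [0.999, 0.045, 0.0], [0.0, -0.002, -1.0]]
contact_force: [0.4, -0.1, -2.8]
finger_gap: 0.0077
```

play_rows([
  [[1,0,0,-18,0],[1,0,0,-17,0],[1,0,0,0,0],[1,0,0,0,0]],
])

```text
time_s: 12.95
tcp_pos: [0.5254, -0.2281, 0.1507]
eef_rot: [[-0.047, 0.999, 0.0], [0.999, 0.047, 0.0], [0.0, 0.0, -1.0]]
contact_force: [-0.2, -0.5, -3.7]
finger_gap: 0.0079
```

```bash
python3 - <<'E'
from h import *
P=[np.array(get_state()['tcp_pos'])]
w=snap('wrist','w5');b=snap('side','side5');t=snap('top','top5')
P.append(np.array(get_state()['tcp_pos']))
A=cv2.convertScaleAbs(w['img'],alpha=1.5)[:,100:420]
B=cv2.resize(b['img'][170:290,245:365],(480,480),interpolation=3)
A=cv2.resize(A,(320,384));A=np.vstack([A,np.zeros((96,320,3),np.uint8)])
save(np.hstack([A,B]),'w5')
s=get_state();print(s['time_s'],P,s['contact_force'],np.round(s['eef_rot'],3).tolist(),s['finger_gap'])
E
```

```text
13.1 [array([ 0.52535226, -0.22809683,  0.15066494]), array([ 0.52556564, -0.22851631,  0.15102087])] [ 0.38698064 -0.28682735 -2.89326035] [[-0.046, 0.999, 0.001], [0.999, 0.046, -0.0], [-0.0, 0.001, -1.0]] 0.007947434841242822
```

View pics/w5.png

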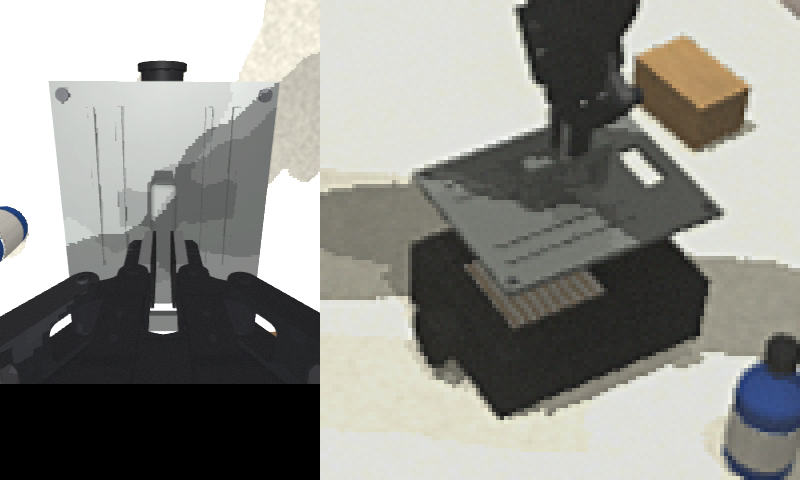

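The lid is level over the box and well aligned: the spout is centred behind its edge at wrist (162,70), and the side view shows the slot at (640,167). I'll lower it gently, watching the force.

play_rows([
  [[1,0,0,-12,0],[1,0,0,-8,0],[1,0,0,-8,0],[1,0,0,-8,0],[1,0,0,0,0]],
])

```text
time_s: 13.72
tcp_pos: [0.5246, -0.2282, 0.1136]
eef_rot: [[-0.046, 0.999, -0.001], [0.999, 0.046, 0.0], [0.0, -0.001, -1.0]]
contact_force: [0.1, -0.1, -2.8]
finger_gap: 0.0077
```

play_rows([
  [[1,0,0,-8,0],[1,0,0,-8,0],[1,0,0,-5,0],[1,0,0,0,0]],
])

```text
time_s: 14.22
tcp_pos: [0.5248, -0.2283, 0.0929]
eef_rot: [[-0.046, 0.999, -0.001], [0.999, 0.046, 0.0], [0.0, -0.001, -1.0]]
contact_force: [-0.6, 0.5, -3.1]
finger_gap: 0.0076
```

```bash
python3 - <<'E'
from h import *
w=snap('wrist','w6');b=snap('side','side6');t=snap('top','top6')
B=cv2.resize(b['img'][190:270,255:345],(540,480),interpolation=3)
A=cv2.resize(cv2.convertScaleAbs(t['img'],alpha=2)[140:224,290:350],(257,360),interpolation=3);A=np.vstack([A,np.zeros((120,257,3),np.uint8)])
save(np.hstack([A,B]),'w6')
s=get_state();print(s['time_s'],s['tcp_pos'],s['contact_force'],s['ft_torque'])
E
```

```text
14.375 [ 0.52532232 -0.22854705  0.0936186 ] [-0.25391438  0.51279086 -2.64461974] [ 0.03096658  0.00917765 -0.01813824]
```

View pics/w6.png

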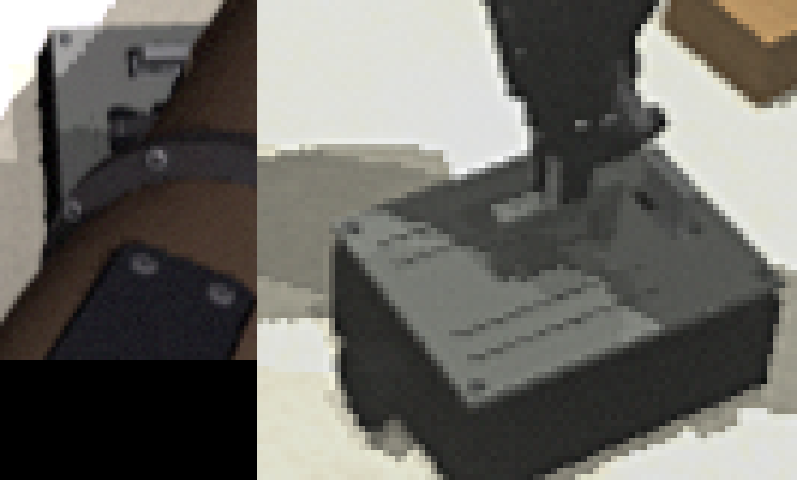

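The lid sits over the wing and square with the box: the top inset shows the wing in the slot at (160,60). Now I'll press down in small steps.

play_rows([
  [[1,0,0,-3,0],[1,0,0,-3,0],[1,0,0,-2,0],[1,0,0,0,0],[1,0,0,0,0]],
])

```text
time_s: 15.0
tcp_pos: [0.5255, -0.2286, 0.0859]
eef_rot: [[-0.046, 0.999, 0.001], [0.999, 0.046, -0.0], [-0.0, 0.001, -1.0]]
contact_force: [-1.4, 0.1, 6.0]
finger_gap: 0.0075
```

play_rows([
  [[1,0,0,-2,0],[1,0,0,-1,0],[1,0,0,0,0],[1,0,0,0,0]],
])

```text
time_s: 15.5
tcp_pos: [0.5256, -0.2286, 0.0838]
eef_rot: [[-0.046, 0.999, 0.002], [0.999, 0.046, 0.0], [0.0, 0.002, -1.0]]
contact_force: [-4.2, 3.3, 15.0]
finger_gap: 0.0077
```

play_rows([
  [[1,0,0,-1,0],[1,0,0,0,0],[1,0,0,0,0]],
])

```text
time_s: 15.88
tcp_pos: [0.5257, -0.2287, 0.0836]
eef_rot: [[-0.046, 0.999, 0.002], [0.999, 0.046, 0.001], [0.001, 0.002, -1.0]]
contact_force: [-7.6, 4.2, 25.7]
finger_gap: 0.0077
```

```bash
python3 - <<'E'
from h import *
w=snap('wrist','w7');b=snap('side','side7')
B=cv2.resize(b['img'][190:280,255:345],(480,480),interpolation=3)
A=cv2.convertScaleAbs(w['img'],alpha=1.5)[:,100:420];A=np.vstack([A,np.zeros((96,320,3),np.uint8)])
save(np.hstack([A,B]),'w7')
s=get_state();print(s['time_s'],s['tcp_pos'],s['contact_force'],s['ft_torque'],np.round(s['eef_rot'],4).tolist())
E
```

```text
15.975 [ 0.52565614 -0.22864826  0.08362566] [-8.3604702   3.71078607 25.4654883 ] [ 0.93296741  1.62857007 -0.03277463] [[-0.0461, 0.9989, 0.0021], [0.9989, 0.0461, 0.0006], [0.0005, 0.0022, -1.0]]
```

View pics/w7.png

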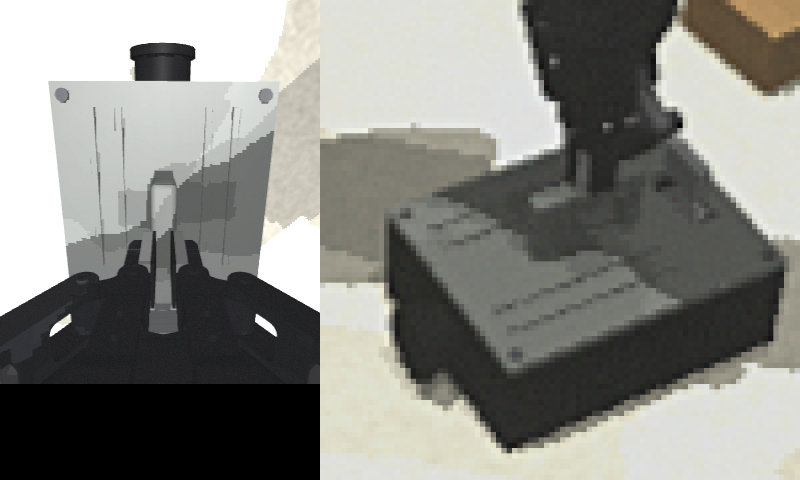

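play_rows([
  [[1,0,0,0,0],[1,0,0,0,0],[1,0,0,0,0],[1,0,0,0,0]],
])

```text
time_s: 16.48
tcp_pos: [0.5256, -0.2287, 0.0836]
eef_rot: [[-0.046, 0.999, 0.002], [0.999, 0.046, 0.001], [0.0, 0.002, -1.0]]
contact_force: [-7.4, 4.0, 26.3]
finger_gap: 0.008
```

```bash
python3 - <<'E'
from station import *
s=get_state();print(s['time_s'],s['tcp_pos'],s['contact_force'])
print(hand_in())
E
```

```text
16.475 [ 0.52564815 -0.22866803  0.08361953] [-7.42275981  3.99847745 26.25451122]
the job is handed in; nothing more can be done
None
```

I turned the wing about 83° until it stood straight across the box. Then I took the smaller lid by its handle, lowered its slot over the wing with no contact force, and pressed it down to a hard stop. I handed in at 16.5 s, still holding it pressed with a steady reading of about 26 N.

- **Height:** the tool is at 83.6 mm, against about 83.8 mm expected from the height at which I gripped the lid. The last 1 mm pushed lowered it only 0.2 mm and added 10 N, which fits the lid resting on the rim.
- **Alignment:** the tool's turn of 0.046 rad matches the measured turn of the box. The last pictures show the lid square, with the spout centred behind it.
- **Disagreements:**
  - About 8 N of sideways force remained while pressing.
  - The camera height readings were up to 8 mm off the stated heights.
  - The finger opening read 8 mm on the 14 mm handle.
- **Bystanders:** I took no final picture of the oil bottle, carton or grease jar. The arm's path stayed clear of all three.

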